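# Set the fixture's rest pillars in rising order

## Task

Set up the laser trimming fixture so that it will carry a sloping shell: stand the four loose rest pillars upright on the four round dark pads of the fixture rail, one wholly on each pad, with their heights climbing step by step from the shortest next to the upright stop plate to the tallest next to the clamping knob. Do not knock over the black laser nozzle that stands among them.

Things in the scene. Friction and masses are not known exactly. Their poses are not given: they have to be found in the camera images.
- pillar_46_center (a point): Centre, half-way up, of a loose rest pillar 46 mm tall (the shortest of four): plain upright aluminium cylinder 32 mm in diameter, its top 8 mm being a narrower black button 18 mm across. Its z axis is the pillar's axis, upward. About 100 g. Stands on the machine bed (z = 0).
- pillar_62_center (a point): Centre, half-way up, of a loose rest pillar 62 mm tall (second shortest of four): plain upright aluminium cylinder 32 mm in diameter, its top 8 mm being a narrower black button 18 mm across. Its z axis is the pillar's axis, upward. About 135 g. Stands on the machine bed (z = 0).
- pillar_78_center (a point): Centre, half-way up, of a loose rest pillar 78 mm tall (second tallest of four): plain upright aluminium cylinder 32 mm in diameter, its top 8 mm being a narrower black button 18 mm across. Its z axis is the pillar's axis, upward. About 170 g. Stands on the machine bed (z = 0).
- pillar_94_center (a point): Centre, half-way up, of a loose rest pillar 94 mm tall (the tallest of four): plain upright aluminium cylinder 32 mm in diameter, its top 8 mm being a narrower black button 18 mm across. Its z axis is the pillar's axis, upward. About 204 g. Stands on the machine bed (z = 0).
- pad_a_top (a point): Centre of the top face of one of four identical round dark steel pads, 52 mm in diameter, fixed in a straight row 70 mm apart on a fixture rail (aluminium bar 390 x 64 x 16 mm); pad tops lie 21 mm above the bed. The pads' letters do not follow their order along the rail: read their positions.
- pad_b_top (a point): Centre of the top face of one of four identical round dark steel pads, 52 mm in diameter, fixed in a straight row 70 mm apart on a fixture rail (aluminium bar 390 x 64 x 16 mm); pad tops lie 21 mm above the bed. The pads' letters do not follow their order along the rail: read their positions.
- pad_c_top (a point): Centre of the top face of one of four identical round dark steel pads, 52 mm in diameter, fixed in a straight row 70 mm apart on a fixture rail (aluminium bar 390 x 64 x 16 mm); pad tops lie 21 mm above the bed. The pads' letters do not follow their order along the rail: read their positions.
- pad_d_top (a point): Centre of the top face of one of four identical round dark steel pads, 52 mm in diameter, fixed in a straight row 70 mm apart on a fixture rail (aluminium bar 390 x 64 x 16 mm); pad tops lie 21 mm above the bed. The pads' letters do not follow their order along the rail: read their positions.
- stop_top (a point): Centre of the top face of the upright steel stop plate at one end of the rail, either end: 60 mm wide across the rail, 16 mm thick, 40 mm tall, top 56 mm above the bed, 63 mm from the centre of the nearest pad. Its y axis runs along the rail. The other end carries a round black clamping knob (30 mm high) instead.
- nozzle_center (a point): Centre, half-way up, of a black conical laser nozzle, 66 mm tall with a foot 36 mm in diameter, standing loose with its tip up on the bed among the pillars. Its z axis points up to the tip. It is not part of the job.
Things that resemble listed ones, but are neither listed nor needed, are in the scene too. Leave any blue look-alike of the part that bears nozzle_center alone.

How it is judged (in metres and radians):
At the end, for the whole second after the job is handed in: From the stop plate outward the 46, 62, 78 and 94 mm pillars stand on the four pads: each centre within 11 mm of its pad's centre, foot on the pad (height within 3 mm), upright within 0.06 rad, released and at rest; the laser nozzle still stands upright (within 0.1 rad) ((horizontal distance between pillar_46_center and pad_a_top below 0.011 m or horizontal distance between pillar_46_center and pad_b_top below 0.011 m or horizontal distance between pillar_46_center and pad_c_top below 0.011 m or horizontal distance between pillar_46_center and pad_d_top below 0.011 m) and horizontal distance between pillar_46_center and stop_top between 0.033 and 0.093 m and height (world z) of pillar_46_center between 0.041 and 0.047 m and angle between each of pillar_46_center, pillar_62_center, pillar_78_center, pillar_94_center's own z axis and vertical below 0.06 rad and linear speed of each of pillar_46, pillar_62, pillar_78, pillar_94 below 0.01 m/s and contact force between each of pillar_46, pillar_62, pillar_78, pillar_94 and the fingers below 0.1 N and (horizontal distance between pillar_62_center and pad_a_top below 0.011 m or horizontal distance between pillar_62_center and pad_b_top below 0.011 m or horizontal distance between pillar_62_center and pad_c_top below 0.011 m or horizontal distance between pillar_62_center and pad_d_top below 0.011 m) and horizontal distance between pillar_62_center and stop_top between 0.103 and 0.163 m and height (world z) of pillar_62_center between 0.049 and 0.055 m and (horizontal distance between pillar_78_center and pad_a_top below 0.011 m or horizontal distance between pillar_78_center and pad_b_top below 0.011 m or horizontal distance between pillar_78_center and pad_c_top below 0.011 m or horizontal distance between pillar_78_center and pad_d_top below 0.011 m) and horizontal distance between pillar_78_center and stop_top between 0.173 and 0.233 m and height (world z) of pillar_78_center between 0.057 and 0.063 m and (horizontal distance between pillar_94_center and pad_a_top below 0.011 m or horizontal distance between pillar_94_center and pad_b_top below 0.011 m or horizontal distance between pillar_94_center and pad_c_top below 0.011 m or horizontal distance between pillar_94_center and pad_d_top below 0.011 m) and horizontal distance between pillar_94_center and stop_top between 0.243 and 0.303 m and height (world z) of pillar_94_center between 0.065 and 0.071 m and angle between nozzle_center's own z axis and vertical below 0.1 rad); the robot touches nothing.
It fails at once if the laser nozzle is knocked over (angle between nozzle_center's own z axis and vertical above 0.5 rad).
It also fails if it takes over 104 s, if anything falls off the work surface, if the arm or the gripper's body presses on something with over 40 N, if the wrist force passes 120 N, or if a joint passes its speed limit or range.

## Robot

A 7-joint arm with a two-finger parallel gripper is mounted at the origin on the work surface. World frame = base frame: x ahead of the robot, y to its left, z up, the work surface at z = 0. Lengths are in mm, angles in rad, forces in N, time in s.
With the tool pointing down it reaches from about 425 to 800 mm from the base axis. Payload 8.3 kg.
Tool frame: the origin (TCP) lies at the very end of the fingers, on their centre line; the grasp point (between the pads) lies 19 mm behind it; z points along the fingers, y is the direction in which the jaws open and shut (so a half turn about z gives the same grasp; the last joint's range is limited). The gripper opens to 85 mm and grips with 20 to 120 N. Pads are 22 mm wide; open, the fingers measure 114 mm over their backs; the gripper's body (76 mm by 85 mm) begins 54 mm behind the grasp point. The pads swing forward as they close: fully open they stand 13 mm farther back than shut.
Start: joints at [-1.233, 0.383, 0.016, 1.37, -0.006, 1.388, -0.046], TCP at [243.795, 575.471, 231.279] pointing down, gripper open.
Joint ranges: [-2.95, 2.95], [-0.25, 2.06], [-1.52, 1.56], [0.18, 2.33], [-1.44, 4.58], [0.02, 2.06], [-3.01, 3.01]. Speed limits (rad/s): [2.39, 2.39, 3.01, 3.01, 3.14, 3.14, 3.14].

## Interface

Orientations are given as a rotation vector (axis times angle).
In Python, from rig import bot, cams, order, models gives the robot as it stands.
- The arm moves only by the shell command python3 -m creep 'ROWS'. ROWS is JSON, a list of rows, each a list of 7 numbers: the finger opening in mm, from 0 to 85.4, then the shift along the world's x, y, z in mm, then the turn, a rotation vector about the world's x, y, z in rad. In form: [[gripper, x, y, z, ax, ay, az], ...]. A call has 1 to 20 rows; each row is the pose to reach, as a shift and turn from the pose measured when the call began; what a row does not reach only later rows make up. A row lasts 1/8 s, in which the tool goes at most 62.5 mm and 10.7 degrees, less where a joint would pass 70% of its speed; a pose out of reach is approached as far as the arm can. A call with a gripper value outside its range is refused whole. The fingers move at their own pace and stop on an object; the grip force is fixed at half the most. Time passes only in rows, so rows that repeat a pose let the fingers close. It gives the time, the measured TCP pose, the force and the opening at its end, in the units of the state.
- bot.get_obs(): the state, without advancing time (a new reading comes with each control period).
- cams.capture(name): name is "side" or "top" or "wrist"; returns the picture (420x560x3 uint8, red, green, blue); there is no depth.
- cams.camera_info(name): a dict with "K" (3x3 intrinsics, pixels), "rvec" (rotation vector, rad) and "tvec" (3), from world to camera coordinates, as OpenCV has them. Camera axes: x right, y down, z forward; pixel columns grow to the right and rows downward; lengths in mm; the calibration is good to about 2 mm. A picture is of the moment at which its call begins: read the wrist's pose just before it. camera_info takes no time and is no camera call; for the wrist camera it gives the pose at the moment of the call.
- order.finish_job(): hands the job in, once; it reports no verdict.
Trained networks look in the newest picture that a camera, given by its name, has taken for a name from the list of things; names that differ only in an ending like _2 or _b are one class to them, and where a whole thing is asked for, a point or a joint stands for the part that bears it (a point fixed in the world has none). Each returns a list of dicts, best first, with "score" (0 to 1); they miss things now and then, are a little off and sometimes report something else, mostly with a low value. They report only what shows in the picture. A call takes as long as a camera call. They do not tell look-alikes from the thing itself.
- models.spot_in(target, camera): "location" ([column, row] in pixels, amid what is visible of it).
- models.masks_of(target, camera): "mask" (420x560 bool, what is visible of it) and "location" ([column, row] in pixels, amid what is visible of it).
The state is a dict: "time_s": time; "joint_pos": joint angles; "joint_velocities": joint speeds; "joint_efforts": joint torques, N m; "ee_pos": TCP position; "orientation": TCP orientation; "force": force on the tool from outside, world axes, zero at the start; "moment": the same for the moment, N m; "width": finger opening in mm.
Only numpy, scipy, OpenCV 4.12 (cv2) and the standard library are available. Lean on these libraries where they do the work, as an engineer would, in place of code of your own. Each camera call takes 0.05 s, during which the arm holds its last target.

## Working session

There is one attempt and no reset: what is moved stays moved. The work goes in short steps, Python scripts to look and compute and a shell command to move; the robot and the scene stay as the last step left them, time stands still between calls to the robot, and variables do not carry over. Pictures are saved under pics/ and viewed, and the job is handed in when it is done.

```bash
mkdir -p pics; ls
python3 - <<'E'
from rig import bot,cams
import cv2
o=bot.get_obs();print({k:o[k] for k in('time_s','ee_pos','orientation','width','force')})
for n in("side","top"):
    cv2.imwrite(f'pics/{n}0.png',cams.capture(n)[:,:,::-1]);c=cams.camera_info(n);print(n,c)
E
```

```text
pics
{'time_s': 0.0, 'ee_pos': array([243.65203445, 574.98095023, 230.27067951]), 'orientation': array([-0.6252684 , -3.07842893,  0.0030878 ]), 'width': 85.57254862269585, 'force': array([0.73782722, 0.47847581, 0.49769795])}
side {'K': array([[409.76362969,   0.        , 279.31827308],
       [  0.        , 409.76362969, 208.49118339],
       [  0.        ,   0.        ,   1.        ]]), 'rvec': array([ 2.00531598, -0.75067021,  0.42243085]), 'tvec': array([-432.71512434,  244.49290721,  512.40091433])}
top {'K': array([[405.23256087,   0.        , 290.68284299],
       [  0.        , 405.23256087, 203.80617186],
       [  0.        ,   0.        ,   1.        ]]), 'rvec': array([ 2.17730514, -2.16366208,  0.0954821 ]), 'tvec': array([-15.16274996, 550.80622819, 979.2502562 ])}
```

View pics/side0.png

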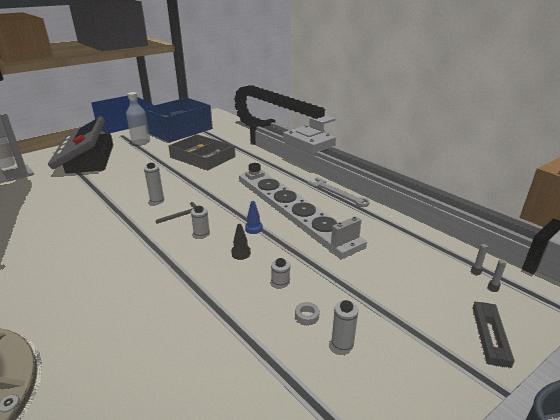

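View pics/top0.png

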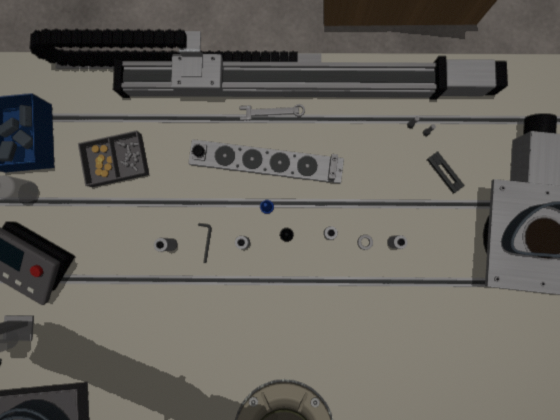

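```bash
cat > h.py <<'E'
import numpy as np,cv2
from rig import bot,cams,models
def ray(n,uv):
    c=cams.camera_info(n);R=cv2.Rodrigues(c['rvec'])[0];C=-R.T@c['tvec']
    return C,R.T@np.linalg.inv(c['K'])@np.array([uv[0],uv[1],1.])
def atz(n,uv,z):
    C,d=ray(n,uv);return C+d*(z-C[2])/d[2]
def proj(n,P):
    c=cams.camera_info(n);return cv2.projectPoints(np.array(P,float).reshape(-1,1,3),c['rvec'],c['tvec'],c['K'],None)[0].reshape(-1,2)
E
python3 - <<'E'
from h import *
for n in("top","side"):
    cams.capture(n)
    for t in("pillar_46_center","pad_a_top","stop_top","nozzle_center"):
        print(n,t)
        for r in models.masks_of(t,n):
            m=r['mask'];ys,xs=np.nonzero(m)
            print('  ',round(r['score'],2),np.round(r['location'],1),xs.min(),xs.max(),ys.min(),ys.max(),m.sum())
im=cams.capture("top");cv2.imwrite('pics/topz.png',cv2.resize(im[140:260,140:420,::-1],(800,343),interpolation=2))
im=cams.capture("side");cv2.imwrite('pics/sidez.png',cv2.resize(im[140:360,130:390,::-1],(709,600),interpolation=2))
E
```

```text
top pillar_46_center
top pad_a_top
   0.77 [248.5 159.7] 242 261 149 167 305
top stop_top
   0.67 [332.4 165.7] 328 337 154 179 176
top nozzle_center
   0.64 [266.1 208.2] 260 273 200 213 155
   0.45 [286.3 234.9] 280 293 227 241 159
side pillar_46_center
   0.72 [275.9 273.3] 271 289 258 287 488
side pad_a_top
   0.81 [285.1 194.5] 273 296 190 202 260
side stop_top
   0.8 [342.  232.2] 330 360 216 247 708
   0.34 [346.9 326.4] 332 358 300 352 1134
side nozzle_center
   0.82 [238.4 246.5] 232 250 225 258 419
   0.57 [252.9 221.5] 245 262 201 233 387
```

```bash
ls pics
```

```text
side0.png
sidez.png
top0.png
topz.png
```

View pics/topz.png

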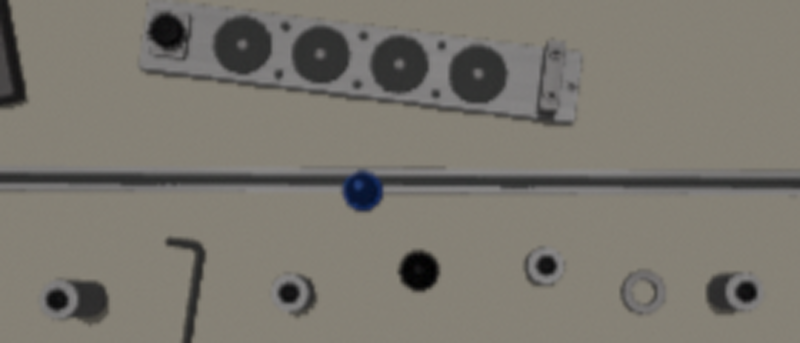

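View pics/sidez.png

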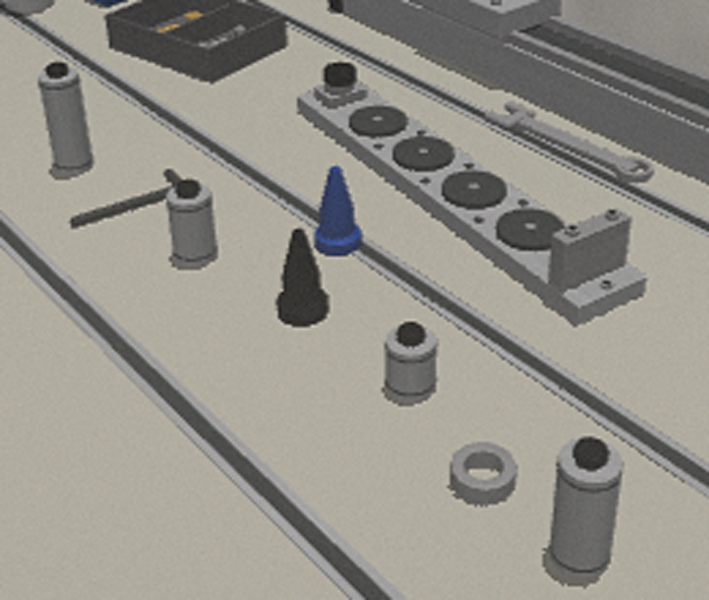

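Run:
```python
from h import *
for n in("top","side"):
    cams.capture(n)
    for t in("pillar_46_center","pillar_62_center","pillar_78_center","pillar_94_center","pad_a_top","pad_b_top","pad_c_top","pad_d_top"):
        print(n,t)
        for r in models.masks_of(t,n):
            m=r['mask'];ys,xs=np.nonzero(m)
            print('  ',round(r['score'],2),np.round(r['location'],1),xs.min(),xs.max(),ys.min(),ys.max(),m.sum())
```

```text
top pillar_46_center
   0.42 [328.7 231.5] 324 336 226 238 127
top pillar_62_center
   0.47 [242.6 244.2] 235 249 236 248 159
top pillar_78_center
   0.53 [399.6 242. ] 388 406 234 247 211
   0.32 [286.1 232.4] 280 293 228 240 143
   0.31 [278.5 162.3] 270 288 153 170 280
top pillar_94_center
   0.52 [164.4 243.8] 154 176 238 250 267
top pad_a_top
   0.71 [250.2 160.2] 242 260 149 168 298
top pad_b_top
   0.7 [226.8 153.6] 214 234 145 165 340
top pad_c_top
   0.73 [277.2 160.7] 270 288 153 171 294
   0.49 [240.6 243.2] 235 249 236 248 165
   0.4 [164.7 245. ] 154 176 238 250 268
top pad_d_top
   0.84 [306.9 164.9] 297 316 155 176 329
side pillar_46_center
   0.6 [278.4 271. ] 271 290 257 287 506
   0.43 [269.5 184.5] 258 279 179 189 206
side pillar_62_center
   0.93 [200.5 218.8] 191 210 206 238 530
side pillar_78_center
   0.68 [347.4 322.1] 332 358 300 351 1156
side pillar_94_center
   0.75 [156.3 186.5] 144 163 163 203 572
   0.63 [345.3 231.7] 331 361 216 245 626
side pad_a_top
   0.57 [284.2 192.5] 274 295 190 202 225
side pad_b_top
   0.5 [268.3 183. ] 259 277 180 188 146
side pad_c_top
   0.75 [303.2 206.9] 292 315 203 216 267
   0.72 [200.4 221.3] 191 209 206 237 492
   0.62 [153.9 184.2] 144 163 163 203 565
side pad_d_top
   0.68 [321.4 219. ] 313 335 217 230 250
   0.4 [201.  222.1] 191 209 207 236 434
```

```bash
cat > fit.py <<'E'
from h import *
from scipy.optimize import minimize
def circ(x,y,z,r):
    a=np.linspace(0,2*np.pi,40,endpoint=False);return np.c_[x+r*np.cos(a),y+r*np.sin(a),np.full(40,z)]
S=8
def sil(n,P,sh):
    m=np.zeros(sh,np.uint8);
    for p in P:
        cv2.fillConvexPoly(m,cv2.convexHull((proj(n,p)*1).astype(np.float32)).__mul__(16).round().astype(np.int32),255,cv2.LINE_AA,4)
    return m/255.
def pil(x,y,h,z0=0):
    return [np.r_[circ(x,y,z0,16),circ(x,y,z0+h-8,16)],np.r_[circ(x,y,z0+h-8,9),circ(x,y,z0+h,9)]]
def iou(a,b): return np.minimum(a,b).sum()/np.maximum(a,b).sum()
E
python3 - <<'E'
from fit import *
ms={}
T={"pillar_46_center":((330,232),(280,272)),"pillar_62_center":((241,242),(200,221)),"pillar_78_center":((399,242),(345,325)),"pillar_94_center":((163,244),(154,184))}
cams.capture("top");cams.capture("side")
for t,w in T.items():
    for n,k in(("top",0),("side",1)):
        for att in range(3):
            r=[q for q in models.masks_of(t,n) if np.hypot(*(np.array(q['location'])-w[k]))<10]
            if r: ms[t,n]=r[0]['mask'].astype(float);break
print(list(ms))
for t,w in T.items():
    out=[]
    for h in(46,62,78,94):
        x0=atz("top",w[0],h/2)[:2]
        f=lambda p:-sum(iou(sil(n,pil(p[0],p[1],h),(420,560)),ms[t,n]) for n in("top","side") if (t,n) in ms)
        r=minimize(f,x0,method='Nelder-Mead',options=dict(initial_simplex=[x0,x0+[8,0],x0+[0,8]],xatol=.1,fatol=1e-4))
        out.append((h,np.round(r.x,1),round(-r.fun,3),np.round(proj("side",[*r.x,h/2]),0)))
    # per camera
    print(t,*out,sep='\n  ')
E
```

```text
[('pillar_46_center', 'top'), ('pillar_46_center', 'side'), ('pillar_62_center', 'top'), ('pillar_62_center', 'side'), ('pillar_78_center', 'top'), ('pillar_78_center', 'side'), ('pillar_94_center', 'top'), ('pillar_94_center', 'side')]
pillar_46_center
  (46, array([ 480.4, -109.8]), np.float64(1.674), array([[280., 270.]]))
  (62, array([ 480.5, -109.6]), np.float64(1.438), array([[280., 266.]]))
  (78, array([ 480.7, -109.3]), np.float64(1.266), array([[280., 262.]]))
  (94, array([ 480.8, -109.6]), np.float64(1.133), array([[281., 258.]]))
pillar_62_center
  (46, array([456.2, 108.6]), np.float64(1.717), array([[200., 222.]]))
  (62, array([455.7, 107.2]), np.float64(1.725), array([[200., 219.]]))
  (78, array([455.6, 106. ]), np.float64(1.513), array([[200., 216.]]))
  (94, array([455.5, 105.2]), np.float64(1.347), array([[200., 213.]]))
pillar_78_center
  (46, array([ 459.2, -272.3]), np.float64(1.467), array([[344., 331.]]))
  (62, array([ 459.9, -270.2]), np.float64(1.635), array([[344., 326.]]))
  (78, array([ 458.8, -270.6]), np.float64(1.602), array([[344., 323.]]))
  (94,
[... 174 characters left out ...]
n, x0, args, callback, bounds=bounds,
                               **options)
    fsim[k] = func(sim[k])
              ~~~~^^^^^^^^
    fx = function(np.copy(x), *(wrapper_args + args))
  File "<stdin>", line 15, in <lambda>
  File "<stdin>", line 15, in <genexpr>
  File "fit.py", line 9, in sil
    cv2.fillConvexPoly(m,cv2.convexHull((proj(n,p)*1).astype(np.float32)).__mul__(16).round().astype(np.int32),255,cv2.LINE_AA,4)
                                         ~~~~^^^^^
  File "h.py", line 9, in proj
    c=cams.camera_info(n);return cv2.projectPoints(np.array(P,float).reshape(-1,1,3),c['rvec'],c['tvec'],c['K'],None)[0].reshape(-1,2)
ValueError: time passes only in moves, steps and waits
```

Run:
```python
from fit import *
T=dict(b=((224.5,155),(268.5,184)),a=((252,159),(285,196)),c=((280,162.5),(303.5,209.5)),d=((307.5,166),(324,223.5)))
for n in("top","side"):
    cams.capture(n)
    for t in "bacd":
        for att in range(3):
            w=T[t][0 if n=="top" else 1]
            r=[q for q in models.masks_of(f"pad_{t}_top",n) if np.hypot(*(np.array(q['location'])-w))<12]
            if r:break
        if not r: print(n,t,'miss');continue
        m=r[0]['mask'].astype(float)
        x0=atz(n,w,21)[:2]
        f=lambda p:-iou(sil(n,[circ(p[0],p[1],21,26)],(420,560)),m)
        s=minimize(f,x0,method='Nelder-Mead',options=dict(initial_simplex=[x0,x0+[8,0],x0+[0,8]],xatol=.1,fatol=1e-4))
        print(n,t,np.round(s.x,1),round(-s.fun,3))
    for r in models.masks_of("stop_top",n)[:1]: print('stop',atz(n,r['location'],56),r['location'])
```

```text
top b [674.7 156.8] 0.872
top a [666.3  87.8] 0.875
top c [658.7  17.5] 0.898
top d miss
stop [ 630.48698041 -119.93986868   56.        ] [335.5, 170.2]
side b [667.7 150.1] 0.897
side a [660.  80.] 0.903
side c [653.   10.5] 0.89
side d [643.4 -59. ] 0.82
stop [ 608.47874662 -137.38398884   56.        ] [344.2, 232.7]
```

```bash
cat > h.py <<'E'
import numpy as np,cv2
from rig import bot,cams,models
_c={}
def info(n,fresh=False):
    if fresh or n not in _c:_c[n]=cams.camera_info(n)
    return _c[n]
def ray(n,uv):
    c=info(n);R=cv2.Rodrigues(c['rvec'])[0];C=-R.T@c['tvec']
    return C,R.T@np.linalg.inv(c['K'])@np.array([uv[0],uv[1],1.])
def atz(n,uv,z):
    C,d=ray(n,uv);return C+d*(z-C[2])/d[2]
def proj(n,P):
    c=info(n);return cv2.projectPoints(np.array(P,float).reshape(-1,1,3),c['rvec'],c['tvec'],c['K'],None)[0].reshape(-1,2)
E
cat > run1.py <<'E'
from fit import *
T={"pillar_46_center":((330,232),(280,272)),"pillar_62_center":((241,242),(200,221)),"pillar_78_center":((399,242),(345,325)),"pillar_94_center":((163,244),(154,184)),
"pad_b_top":((224.5,155),(268.5,184)),"pad_a_top":((252,159),(285,196)),"pad_c_top":((280,162.5),(303.5,209.5)),"pad_d_top":((307.5,166),(324,223.5))}
for k,n in enumerate(("top","side")):
    cams.capture(n)
    for t,w in T.items():
        r=[]
        for att in range(3):
            r=[q for q in models.masks_of(t,n) if np.hypot(*(np.array(q['location'])-w[k]))<10]
            if r:break
        if not r: print(n,t,'miss');continue
        m=r[0]['mask'].astype(float);res=[]
        hs=(46,62,78,94) if t[1]=='i' else (21,)
        for h in hs:
            x0=atz(n,w[k],h/2 if t[1]=='i' else 21)[:2]
            mod=(lambda p:pil(p[0],p[1],h)) if t[1]=='i' else (lambda p:[np.r_[circ(p[0],p[1],21,26),circ(p[0],p[1],16,26)]])
            f=lambda p:-iou(sil(n,mod(p),(420,560)),m)
            s=minimize(f,x0,method='Nelder-Mead',options=dict(initial_simplex=[x0,x0+[8,0],x0+[0,8]],xatol=.1,fatol=1e-4))
            res.append((h,*np.round(s.x,1).tolist(),round(-float(s.fun),3)))
        print(n,t,res)
    for r in models.masks_of("nozzle_center",n): print('nozzle',r['location'],atz(n,r['location'],33))
E
python3 run1.py
```

```text
top pillar_46_center [(46, 480.4, -108.6, 0.783), (62, 480.4, -107.1, 0.736), (78, 479.4, -104.5, 0.698), (94, 479.5, -104.0, 0.656)]
top pillar_62_center [(46, 456.2, 107.9, 0.856), (62, 455.4, 106.4, 0.801), (78, 455.4, 104.1, 0.746), (94, 454.5, 103.2, 0.697)]
top pillar_78_center [(46, 459.7, -274.8, 0.878), (62, 459.1, -271.7, 0.887), (78, 459.0, -268.6, 0.82), (94, 459.0, -263.8, 0.742)]
top pillar_94_center miss
top pad_b_top [(21, 674.1, 156.4, 0.891)]
top pad_a_top [(21, 664.7, 88.2, 0.716)]
top pad_c_top [(21, 657.8, 17.5, 0.872)]
top pad_d_top [(21, 647.7, -51.6, 0.863)]
nozzle [267.9, 206.4] [543.46476416  44.2993484   33.        ]
nozzle [285.5, 232.8] [4.78903071e+02 4.66375895e-01 3.30000000e+01]
side pillar_46_center [(46, 478.9, -111.0, 0.899), (62, 477.8, -111.8, 0.706), (78, 477.9, -111.8, 0.578), (94, 477.2, -112.1, 0.485)]
side pillar_62_center [(46, 458.5, 113.2, 0.802), (62, 454.3, 105.1, 0.862), (78, 454.4, 105.4, 0.699), (94, 454.9, 106.5, 0.586)]
side pillar_78_center [(46, 462.1, -268.6, 0.67), (62, 465.2, -266.3, 0.837), (78, 457.7, -271.9, 0.92), (94, 457.8, -271.7, 0.777)]
side pillar_94_center [(46, 463.4, 326.8, 0.526), (62, 456.8, 310.7, 0.675), (78, 450.7, 295.8, 0.822), (94, 448.7, 290.5, 0.871)]
side pad_b_top [(21, 673.3, 156.6, 0.767)]
side pad_a_top [(21, 664.0, 83.5, 0.896)]
side pad_c_top miss
side pad_d_top [(21, 646.8, -52.5, 0.768)]
nozzle [237.4, 244.5] [460.3978646  -13.80389624  33.        ]
nozzle [254.7, 222.3] [529.87029742  23.99885776  33.        ]
```

```bash
python3 -m creep '[[85,50,-70,0,0,0,-0.32],[85,100,-140,0,0,0,-0.65],[85,150,-210,0,0,0,-0.97],[85,205,-285,0,0,0,-1.296],[85,205,-285,0,0,0,-1.296],[85,205,-285,0,0,0,-1.296],[85,205,-285,0,0,0,-1.296],[85,205,-285,0,0,0,-1.296],[85,205,-285,0,0,0,-1.296],[85,205,-285,0,0,0,-1.296]]'
python3 - <<'E'
from h import *
o=bot.get_obs();print(o['ee_pos'],o['orientation'],o['joint_pos'],o['time_s'])
im=cams.capture('wrist');c=info('wrist');print(c)
for p in([449,290,94],[449,290,86],[449,290,0],o['ee_pos']):print(proj('wrist',p))
cv2.imwrite('pics/w1.png',im[:,:,::-1])
E
```

```text
time_s: 5.25
ee_pos: [448.4, 291.1, 231.2]
orientation: [-2.353, -2.081, 0.0]
force: [0.4, 0.5, -0.5]
width: 85.2
[448.40429874 291.10329649 231.239522  ] [-2.35299048e+00 -2.08136795e+00  5.87650315e-05] [-0.94110708  0.18892882  0.35507852  1.63381503 -0.06741719  1.33096316
 -0.69815572] 5.25
{'K': array([[317.45842999,   0.        , 275.48219119],
       [  0.        , 317.45842999, 208.67730642],
       [  0.        ,   0.        ,   1.        ]]), 'rvec': array([-2.85437235,  0.17502243,  0.02348804]), 'tvec': array([-410.46982606,  294.39857161,  474.78214971])}
[[275.33999478 199.24189605]]
[[275.33559357 197.10544279]]
[[275.29952921 179.59893462]]
[[274.01783638 266.45178575]]
```

View pics/w1.png

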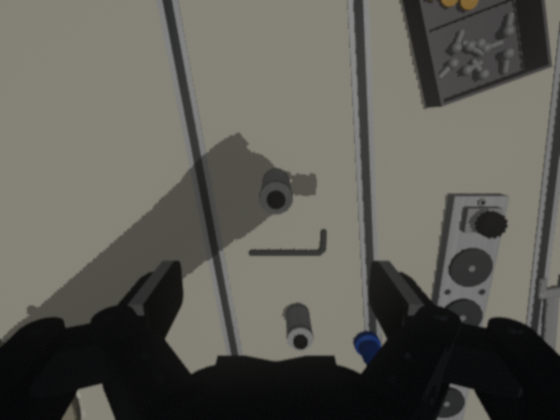

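```bash
python3 - <<'E'
from h import *
print(proj('wrist',[[674.3,156.5,21],[665.5,87,21],[656.7,17.6,21],[455,106,62],[449,290,94]]))
print(atz('wrist',(300,341),62),atz('wrist',(470,267),21))
E
python3 -m creep '[[85,1,-1,-60,0,0,0],[85,1,-1,-120,0,0,0],[85,1,-1,-165,0,0,0],[85,1,-1,-193,0,0,0],[85,1,-1,-193,0,0,0],[85,1,-1,-193,0,0,0],[20,1,-1,-193,0,0,0],[20,1,-1,-193,0,0,0],[20,1,-1,-193,0,0,0],[20,1,-1,-193,0,0,0],[20,1,-1,-193,0,0,0],[20,1,-1,-193,0,0,0]]'
```

```text
[[471.09442035 267.31332702]
 [461.5565727  316.79629315]
 [452.89060429 361.70758806]
 [299.66470599 343.21579624]
 [275.33999478 199.24189605]]
[455.69747668 109.0028487   62.        ] [672.94808612 157.0923618   21.        ]
time_s: 6.8
ee_pos: [449.7, 290.3, 38.9]
orientation: [-2.353, -2.081, -0.001]
force: [-1.6, 0.2, 5.7]
width: 30.9
```

```bash
python3 -m creep '[[20,0,0,50,0,0,0],[20,0,0,90,0,0,0],[20,45,-27,90,0,0,0],[20,90,-54,90,0,0,0],[20,135,-80,90,0,0,0],[20,180,-107,90,0,0,0],[20,224,-134,90,0,0,0],[20,224,-134,90,0,0,0],[20,224,-134,90,0,0,0],[20,224,-134,60,0,0,0],[20,224,-134,35,0,0,0],[20,224,-134,35,0,0,0]]'
python3 - <<'E'
from h import *
o=bot.get_obs();print(o['ee_pos'],o['orientation'],o['time_s'])
im=cams.capture('wrist');cv2.imwrite('pics/w2.png',im[:,:,::-1])
for p in([674.2,156.5,21],[674.2,156.5,115],[674.2,156.5,129]):print(proj('wrist',p))
im=cams.capture('side');cv2.imwrite('pics/s2.png',cv2.resize(im[120:260,180:380,::-1],(800,560),interpolation=2))
E
```

```text
time_s: 8.3
ee_pos: [670.9, 158.0, 71.5]
orientation: [-2.349, -2.081, 0.005]
force: [-1.3, -0.3, -2.4]
width: 30.6
[670.91444601 157.96920759  71.50701845] [-2.34864993 -2.08097264  0.00503842] 8.3
[[277.65794443 231.86149171]]
[[279.12394232 320.00372858]]
[[279.55943013 346.18716982]]
```

View pics/w2.png

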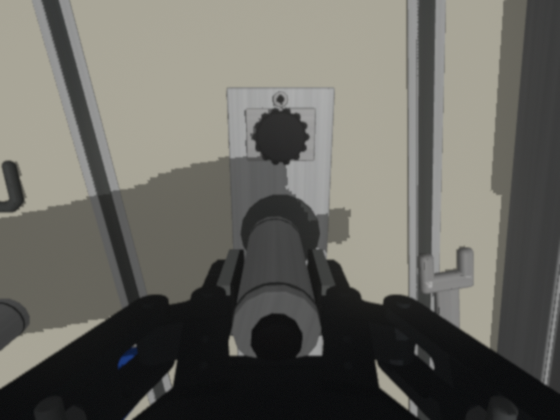

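View pics/s2.png

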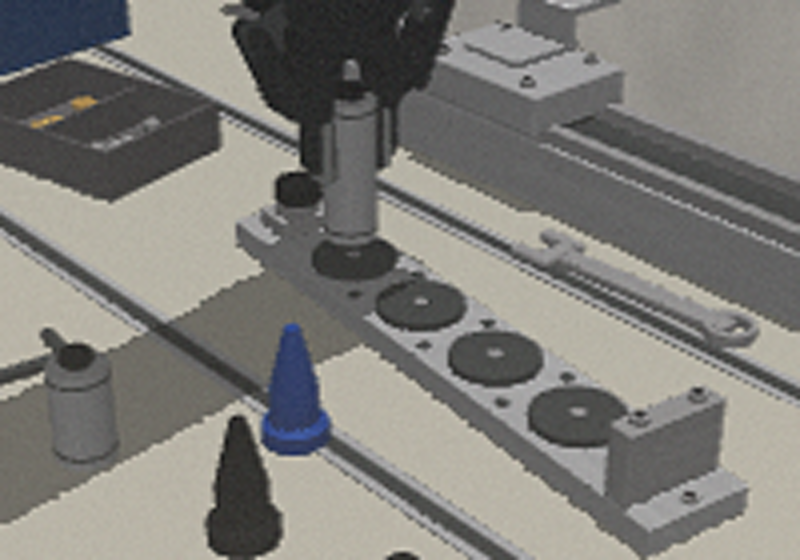

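```bash
python3 -m creep '[[20,3,-1,0,0,0,0],[20,3,-1,-4,0,0,0],[20,3,-1,-8,0,0,0],[20,3,-1,-11,0,0,0],[20,3,-1,-11,0,0,0],[20,3,-1,-11,0,0,0]]'
```

```text
time_s: 9.15
ee_pos: [676.4, 156.6, 63.8]
orientation: [-2.352, -2.082, -0.002]
force: [-0.1, -0.4, -2.7]
width: 30.7
```

```bash
python3 -m creep '[[20,-2,0,-2,0,0,0],[20,-2,0,-3,0,0,0],[20,-2,0,-3,0,0,0],[20,-2,0,-3,0,0,0]]'
```

```text
time_s: 9.65
ee_pos: [674.5, 156.5, 60.8]
orientation: [-2.352, -2.082, -0.002]
force: [-0.5, -1.0, -2.7]
width: 30.8
```

```bash
python3 -m creep '[[20,0,0,-1,0,0,0],[20,0,0,-1,0,0,0],[20,0,0,-1,0,0,0],[85,0,0,-1,0,0,0],[85,0,0,-1,0,0,0],[85,0,0,-1,0,0,0],[85,0,0,-1,0,0,0],[85,0,0,40,0,0,0],[85,0,0,100,0,0,0],[85,0,0,100,0,0,0],[85,0,0,100,0,0,0]]'
python3 - <<'E'
from h import *
im=cams.capture('wrist');cv2.imwrite('pics/w3.png',im[:,:,::-1])
o=bot.get_obs();print(o['ee_pos'],o['time_s'])
for p in([674.2,156.5,21],[674.2,156.5,115]):print(proj('wrist',p))
im=cams.capture('side');cv2.imwrite('pics/s3.png',cv2.resize(im[120:260,180:380,::-1],(800,560),interpolation=2))
E
```

```text
time_s: 11.02
ee_pos: [674.5, 156.6, 160.9]
orientation: [-2.352, -2.082, -0.003]
force: [0.5, -0.3, -0.3]
width: 85.0
[673.90470271 156.5829081  159.84050512] 11.075
[[275.04938397 198.03490716]]
[[274.89445553 234.53474756]]
```

View pics/w3.png

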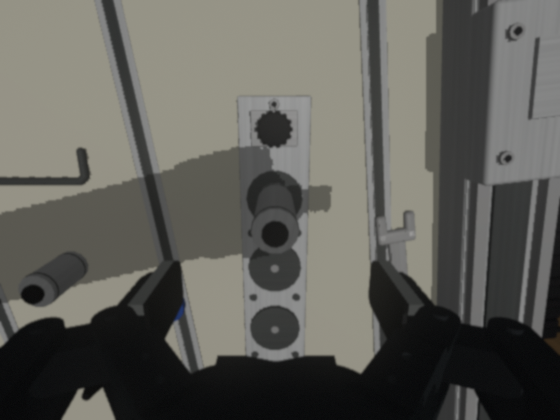

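View pics/s3.png

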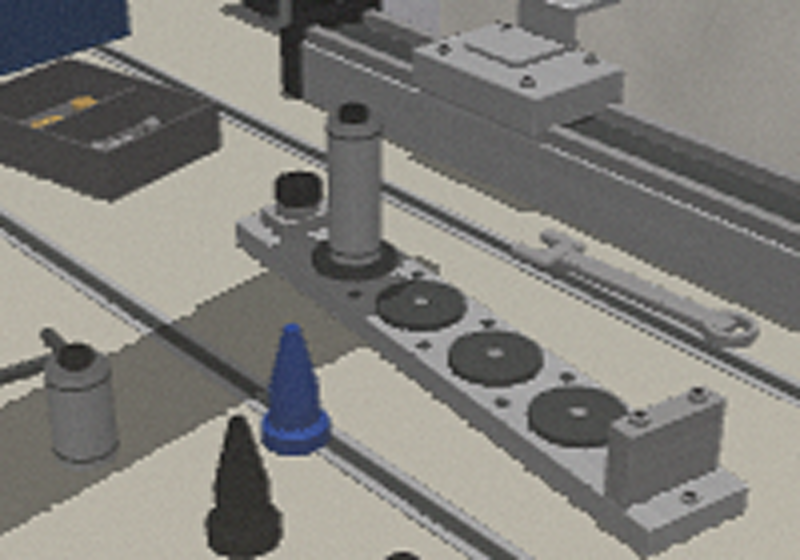

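```bash
python3 -m creep '[[85,-55,-12,0,0,0,0],[85,-110,-25,0,0,0,0],[85,-165,-37,0,0,0,0],[85,-219,-50,0,0,0,0],[85,-219,-50,0,0,0,0],[85,-219,-50,0,0,0,0],[85,-219,-50,-50,0,0,0],[85,-219,-50,-50,0,0,0],[85,-219,-50,-50,0,0,0]]'
python3 - <<'E'
from h import *
o=bot.get_obs();print(o['ee_pos'],o['time_s'])
im=cams.capture('wrist');cv2.imwrite('pics/w4.png',im[:,:,::-1])
print(proj('wrist',[[455,107,62],o['ee_pos']]))
E
```

```text
time_s: 12.25
ee_pos: [455.7, 106.5, 110.1]
orientation: [-2.352, -2.082, 0.001]
force: [-0.2, -1.1, -0.2]
width: 85.2
[455.66666816 106.52730623 110.10585631] 12.25
[[272.7738831  232.13263765]
 [273.51346678 266.58620464]]
```

View pics/w4.png

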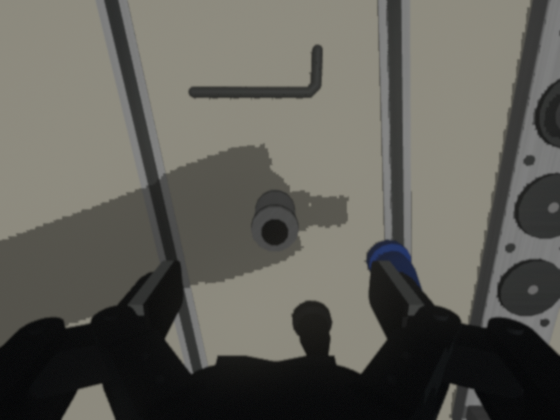

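```bash
python3 -m creep '[[65,0,0,-50,0,0,0],[65,0,0,-80,0,0,0],[65,0,0,-93,0,0,0],[65,0,0,-93,0,0,0],[65,0,0,-93,0,0,0],[20,0,0,-93,0,0,0],[20,0,0,-93,0,0,0],[20,0,0,-93,0,0,0],[20,0,0,-93,0,0,0],[20,0,0,-93,0,0,0]]'
```

```text
time_s: 13.55
ee_pos: [456.6, 107.0, 18.5]
orientation: [-2.352, -2.082, -0.003]
force: [-2.0, -0.6, 7.3]
width: 31.0
```

```bash
python3 -m creep '[[20,0,0,55,0,0,0],[20,0,0,100,0,0,0],[20,0,0,100,0,0,0],[20,50,-22,100,0,0,0],[20,100,-44,100,0,0,0],[20,150,-67,100,0,0,0],[20,200,-89,100,0,0,0],[20,200,-89,100,0,0,0],[20,200,-89,60,0,0,0],[20,200,-89,35,0,0,0],[20,200,-89,30,0,0,0],[20,200,-89,30,0,0,0],[20,200,-89,30,0,0,0],[20,200,-89,30,0,0,0]]'
python3 - <<'E'
from h import *
o=bot.get_obs();print(o['ee_pos'],o['time_s'])
im=cams.capture('wrist');cv2.imwrite('pics/w5.png',im[:,:,::-1])
print(proj('wrist',[[656.7,17.6,21],[656.7,17.6,o['ee_pos'][2]-18+62]]))
E
```

```text
time_s: 15.3
ee_pos: [657.2, 18.1, 49.8]
orientation: [2.352, 2.082, 0.006]
force: [-0.3, -0.3, 0.2]
width: 30.5
[657.23232737  18.0645229   49.77001371] 15.3
[[273.56168947 245.25755732]
 [273.08572711 323.00134826]]
```

View pics/w5.png

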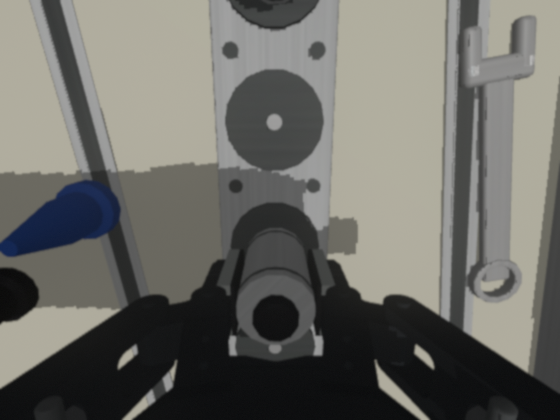

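```bash
python3 -m creep '[[20,0,-1,-5,0,0,0],[20,0,-1,-9,0,0,0],[20,0,-1,-10,0,0,0],[20,0,-1,-10,0,0,0],[20,0,-1,-10,0,0,0],[20,0,-1,-10,0,0,0]]'
```

```text
time_s: 16.1
ee_pos: [657.0, 16.9, 39.6]
orientation: [2.352, 2.082, 0.005]
force: [-1.4, -0.1, 3.9]
width: 30.7
```

```bash
python3 -m creep '[[65,0,0,-10,0,0,0],[65,0,0,0,0,0,0],[65,0,0,0,0,0,0],[65,0,0,0,0,0,0],[65,0,0,40,0,0,0],[65,0,0,100,0,0,0],[65,0,0,100,0,0,0],[65,0,0,100,0,0,0]]'
python3 - <<'E'
from h import *
o=bot.get_obs();print(o['ee_pos'],o['time_s'])
im=cams.capture('wrist');cv2.imwrite('pics/w6.png',im[:,:,::-1])
print(proj('wrist',[[656.7,17.6,21],[656.7,17.6,83]]))
im=cams.capture('side');cv2.imwrite('pics/s6.png',cv2.resize(im[120:260,180:380,::-1],(800,560),interpolation=2))
E
```

```text
time_s: 17.1
ee_pos: [656.9, 17.1, 139.6]
orientation: [2.352, 2.082, 0.006]
force: [0.4, 0.3, -1.3]
width: 64.8
[656.92685217  17.07759466 139.58402077] 17.1
[[274.83456313 203.68171862]
 [274.8040559  228.09263423]]
```

View pics/w6.png

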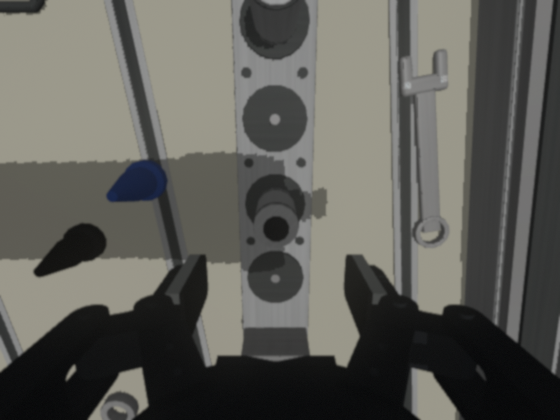

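View pics/s6.png

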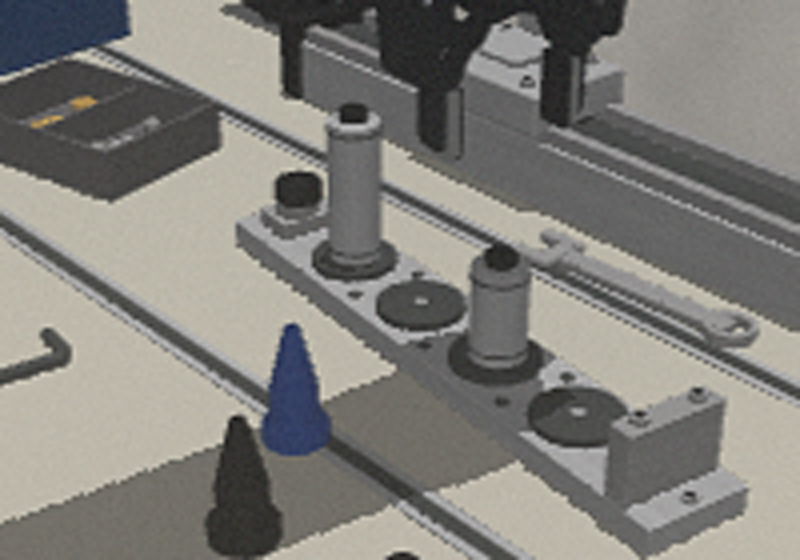

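```bash
python3 -m creep '[[85,-33,-48,0,0,0,0],[85,-66,-96,0,0,0,0],[85,-99,-144,0,0,0,0],[85,-132,-192,0,0,0,0],[85,-165,-240,0,0,0,0],[85,-198,-288,0,0,0,0],[85,-198,-288,0,0,0,0],[85,-198,-288,0,0,0,0],[85,-198,-288,0,0,0,0]]'
python3 - <<'E'
from h import *
o=bot.get_obs();print(o['ee_pos'],o['time_s'])
im=cams.capture('wrist');cv2.imwrite('pics/w7.png',im[:,:,::-1])
print(proj('wrist',[[458.5,-271,78],o['ee_pos'],[480,-109.5,46]]))
E
```

```text
time_s: 18.32
ee_pos: [458.8, -269.3, 137.4]
orientation: [-2.348, -2.084, -0.002]
force: [0.4, -0.3, 0.4]
width: 84.6
[ 458.81309576 -269.26705892  137.42093749] 18.325
[[274.27150789 229.16976789]
 [274.0309     266.35458243]
 [277.85484501 -30.85138435]]
```

View pics/w7.png

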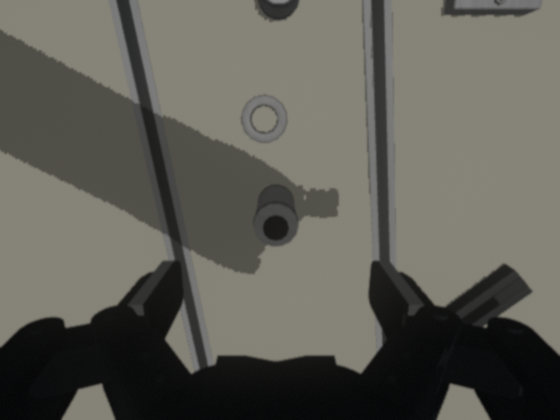

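```bash
python3 -m creep '[[65,0,-1,-50,0,0,0],[65,0,-1,-90,0,0,0],[65,0,-1,-108,0,0,0],[65,0,-1,-108,0,0,0],[65,0,-1,-108,0,0,0],[65,0,-1,-108,0,0,0],[20,0,-1,-108,0,0,0],[20,0,-1,-108,0,0,0],[20,0,-1,-108,0,0,0],[20,0,-1,-108,0,0,0],[20,0,-1,-108,0,0,0]]'
```

```text
time_s: 19.75
ee_pos: [459.2, -270.5, 30.2]
orientation: [-2.348, -2.084, -0.002]
force: [-1.2, 1.5, 5.7]
width: 30.6
```

```bash
python3 -m creep '[[20,0,0,55,0,0,0],[20,0,0,110,0,0,0],[20,0,0,110,0,0,0],[20,26,45,110,0,0,0],[20,52,90,110,0,0,0],[20,78,135,110,0,0,0],[20,104,180,110,0,0,0],[20,130,225,110,0,0,0],[20,156,270,110,0,0,0],[20,182,315,110,0,0,0],[20,206,357,110,0,0,0],[20,206,357,110,0,0,0],[20,206,357,110,0,0,0],[20,206,357,110,0,0,0],[20,206,357,70,0,0,0],[20,206,357,40,0,0,0],[20,206,357,32,0,0,0],[20,206,357,32,0,0,0],[20,206,357,32,0,0,0]]'
python3 - <<'E'
from h import *
o=bot.get_obs();print(o['ee_pos'],o['time_s'])
im=cams.capture('wrist');cv2.imwrite('pics/w8.png',im[:,:,::-1])
print(proj('wrist',[[665.5,87,21],[665.5,87,o['ee_pos'][2]-30+78]]))
E
```

```text
time_s: 22.12
ee_pos: [666.3, 86.2, 64.0]
orientation: [-2.35, -2.085, -0.006]
force: [-0.6, -0.1, -1.3]
width: 30.6
[666.26337498  86.21627231  64.02284124] 22.125
[[272.86958195 234.85583605]
 [271.69405761 327.15763163]]
```

View pics/w8.png

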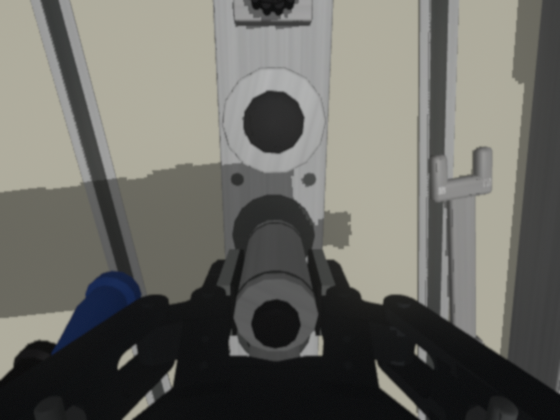

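```bash
python3 -m creep '[[20,-1,0,-5,0,0,0],[20,-1,0,-9,0,0,0],[20,-1,0,-11,0,0,0],[20,-1,0,-12,0,0,0],[20,-1,0,-12,0,0,0],[20,-1,0,-12,0,0,0]]'
```

```text
time_s: 22.92
ee_pos: [665.4, 86.4, 52.1]
orientation: [-2.35, -2.085, -0.006]
force: [0.1, -0.0, -2.0]
width: 30.8
```

```bash
python3 -m creep '[[20,0,0,-1,0,0,0],[20,0,0,-1,0,0,0],[20,0,0,-1,0,0,0],[65,0,0,-1,0,0,0],[65,0,0,-1,0,0,0],[65,0,0,-1,0,0,0],[65,0,0,40,0,0,0],[65,0,0,95,0,0,0],[65,0,0,95,0,0,0],[65,0,0,95,0,0,0]]'
python3 - <<'E'
from h import *
o=bot.get_obs();print(o['ee_pos'],o['time_s'])
im=cams.capture('wrist');cv2.imwrite('pics/w9.png',im[:,:,::-1])
print(proj('wrist',[[665.5,87,21],[665.5,87,99]]))
E
```

```text
time_s: 24.18
ee_pos: [665.3, 86.4, 147.0]
orientation: [-2.349, -2.085, -0.007]
force: [0.3, -0.0, -1.5]
width: 65.1
[665.2572375   86.43362498 147.00795538] 24.175
[[275.26353133 201.43015662]
 [275.42575073 232.47031192]]
```

View pics/w9.png

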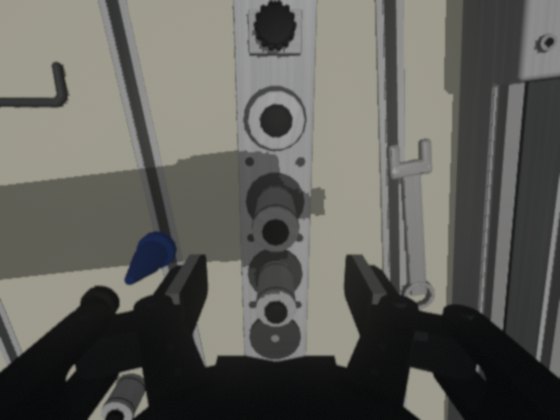

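```bash
python3 -m creep '[[65,-37,-39,0,0,0,0],[65,-74,-78,0,0,0,0],[65,-111,-117,0,0,0,0],[65,-148,-156,0,0,0,0],[65,-185,-196,0,0,0,0],[65,-185,-196,0,0,0,0],[65,-185,-196,0,0,0,0],[65,-185,-196,-50,0,0,0],[65,-185,-196,-50,0,0,0],[65,-185,-196,-50,0,0,0]]'
python3 - <<'E'
from h import *
o=bot.get_obs();print(o['ee_pos'],o['time_s'])
im=cams.capture('wrist');cv2.imwrite('pics/w10.png',im[:,:,::-1])
print(proj('wrist',[[480,-109.7,46],o['ee_pos']]))
E
```

```text
time_s: 25.48
ee_pos: [480.3, -109.1, 96.7]
orientation: [-2.348, -2.086, -0.003]
force: [0.4, 0.5, -0.3]
width: 65.0
[ 480.34369698 -109.0912291    96.69633248] 25.475
[[273.03687155 231.77096398]
 [273.14880069 265.81434945]]
```

View pics/w10.png

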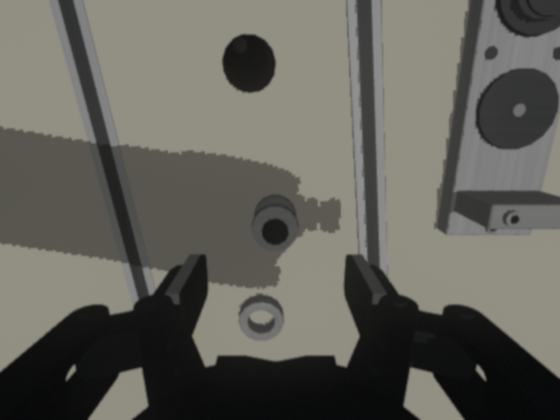

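```bash
python3 -m creep '[[65,0,0,-50,0,0,0],[65,0,0,-75,0,0,0],[65,0,0,-87,0,0,0],[65,0,0,-87,0,0,0],[65,0,0,-87,0,0,0],[20,0,0,-87,0,0,0],[20,0,0,-87,0,0,0],[20,0,0,-87,0,0,0],[20,0,0,-87,0,0,0],[20,0,0,-87,0,0,0]]'
```

```text
time_s: 26.78
ee_pos: [481.4, -109.3, 11.2]
orientation: [2.349, 2.086, 0.007]
force: [-2.1, 0.8, 8.9]
width: 30.6
```

```bash
python3 -m creep '[[20,0,0,50,0,0,0],[20,0,0,90,0,0,0],[20,0,0,90,0,0,0],[20,45,15,90,0,0,0],[20,90,31,90,0,0,0],[20,135,46,90,0,0,0],[20,166,57,90,0,0,0],[20,166,57,90,0,0,0],[20,166,57,90,0,0,0],[20,166,57,60,0,0,0],[20,166,57,40,0,0,0],[20,166,57,32,0,0,0],[20,166,57,32,0,0,0],[20,166,57,32,0,0,0]]'
python3 - <<'E'
from h import *
o=bot.get_obs();print(o['ee_pos'],o['time_s'])
im=cams.capture('wrist');cv2.imwrite('pics/w11.png',im[:,:,::-1])
print(proj('wrist',[[647.7,-52,21],[647.7,-52,o['ee_pos'][2]-10+46]]))
E
```

```text
time_s: 28.52
ee_pos: [648.0, -52.5, 44.2]
orientation: [2.348, 2.085, 0.009]
force: [-0.2, 0.0, -1.9]
width: 30.4
[647.99499204 -52.54226956  44.1913217 ] 28.525
[[273.32560219 247.39704378]
 [273.25668591 307.51850235]]
```

View pics/w11.png

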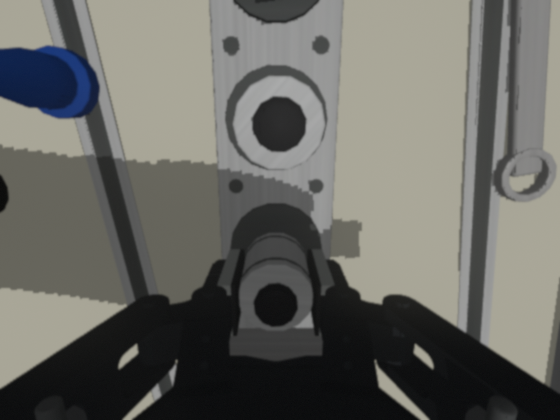

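```bash
python3 -m creep '[[20,0,0,-5,0,0,0],[20,0,0,-9,0,0,0],[20,0,0,-11,0,0,0],[20,0,0,-12,0,0,0],[20,0,0,-12,0,0,0],[20,0,0,-12,0,0,0]]'
```

```text
time_s: 29.32
ee_pos: [648.1, -52.5, 32.4]
orientation: [2.348, 2.085, 0.009]
force: [0.2, 1.5, -0.0]
width: 30.2
```

```bash
python3 -m creep '[[65,0,0,0,0,0,0],[65,0,0,0,0,0,0],[65,0,0,0,0,0,0],[65,0,0,0,0,0,0],[65,0,0,50,0,0,0],[65,0,0,110,0,0,0],[65,-30,-60,150,0,0,0],[65,-60,-120,160,0,0,0],[65,-90,-180,160,0,0,0],[65,-90,-180,160,0,0,0],[65,-90,-180,160,0,0,0],[65,-90,-180,160,0,0,0]]'
python3 - <<'E'
from h import *
im=cams.capture('top');cv2.imwrite('pics/t12.png',cv2.resize(im[130:260,180:360,::-1],(800,578),interpolation=2))
pads=dict(b=[674.3,156.5,21,94],a=[665.5,87,21,78],c=[656.7,17.6,21,62],d=[647.7,-52,21,46])
for k,(x,y,z,h) in pads.items():
    for n in("top","side"):print(k,n,proj(n,[[x,y,21],[x,y,21+h]]).round(1).tolist())
im=cams.capture('side');cv2.imwrite('pics/s12.png',cv2.resize(im[120:280,180:400,::-1],(800,582),interpolation=2))
E
```

```text
time_s: 30.82
ee_pos: [558.8, -231.0, 192.1]
orientation: [2.347, 2.087, 0.01]
force: [1.1, 0.5, -0.7]
width: 65.1
b top [[224.4, 154.9], [217.4, 146.1]]
b side [[268.3, 182.3], [267.6, 145.5]]
a top [[251.8, 158.5], [248.4, 151.6]]
a side [[284.8, 194.0], [285.0, 162.6]]
c top [[279.3, 162.1], [278.4, 156.9]]
c side [[303.2, 207.1], [304.0, 181.4]]
d top [[307.0, 165.7], [307.6, 162.2]]
d side [[323.8, 221.8], [325.0, 202.2]]
```

View pics/t12.png

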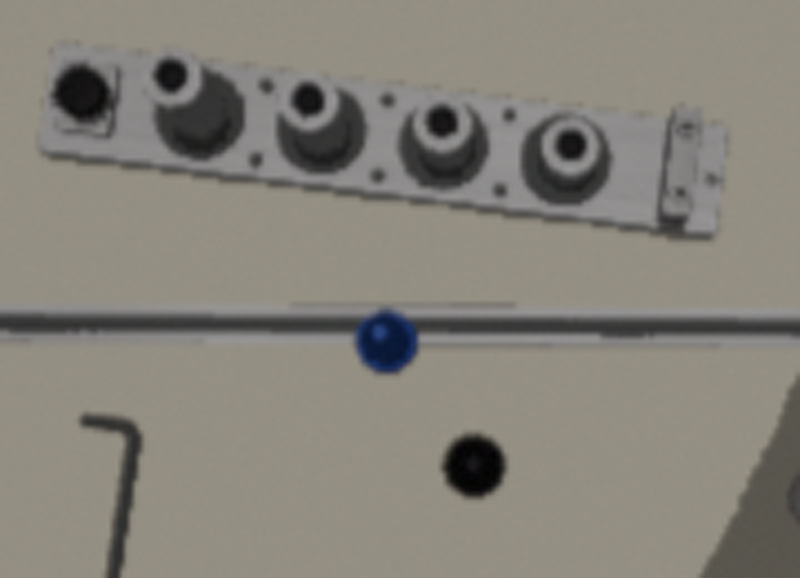

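View pics/s12.png

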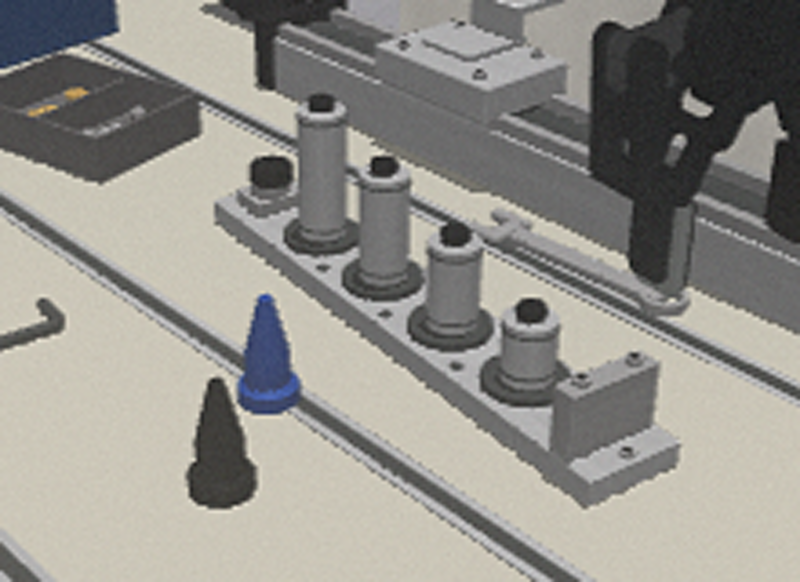

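The top crop shows all four pillars concentric on their pads. Their buttons are at about (219,147), (249,152), (280,157) and (309,163), within about 1.5 px of the predicted positions. In the side view they all stand upright, stepping up from the stop plate to the knob, and both nozzles are still standing. The gripper is clear.

```bash
python3 -c "
from rig import order
print(order.finish_job())"
```

```text
the job is handed in; nothing more can be done
None
```

The job is handed in: all four pillars stand on the fixture rail, climbing from the stop plate to the knob. `finish_job` gave no verdict, so this rests on my own checks. The last recorded time was 30.8 s of the 104 s allowed.

- **Order:** from the stop plate outward, the 46 mm pillar is on pad d, 62 mm on pad c, 78 mm on pad a and 94 mm on pad b.
- **Last checks:** in the final top picture each pillar's button was within about 1.5 px (3–4 mm) of its predicted place over the pad centre, against the 11 mm allowed. The side picture shows all four upright. The black nozzle and the blue look-alike are still standing, and the gripper had moved about 200 mm away and touched nothing.
- **Disagreements:**
  - My first fit of the pads differed by about 7 mm between the top and side cameras, because it left out the pads' rims. With the rims included, most pads agreed to about 1 mm. Pad a still differed by about 5 mm in y, and pad c was missed in the side view. The wrist camera confirmed pad b to about 1 mm, and its pictures showed all four pillars over their pads.
  - The top camera alone matched two pillars best with the wrong height. The side camera gave the correct height for all four.

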